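Gauge the slicing guide's gap with stepped leaves

ROBOT

A 6-joint arm with a two-finger parallel gripper is mounted at the origin on a cart in front of the work surface, level with it; the furniture and walls round the work are solid. World frame = base frame: x ahead of the robot, y to its left, z up, the work surface at z = 0. Lengths are in m, angles in rad, forces in N, time in s.
With the tool pointing down it reaches from about 0.3 to 0.775 m from the base axis. Payload 14.6 kg.
Tool frame: the origin (TCP) lies midway between the tips of the shut fingers; the grasp point (between the pads) lies 19 mm behind it; z points along the fingers, y is the line along which they close (so a half turn about z gives the same grasp; the last joint's range is limited). The gripper opens to 85 mm and grips with 20 to 120 N. Pads are 22 mm wide; open, the fingers measure 114 mm over their backs; the gripper's body (76 mm by 85 mm) begins 54 mm behind the grasp point. The pads swing forward as they close: fully open they stand 13 mm farther back than shut.
Start: joints at [-1.407, 0.3, 1.521, -0, 1.321, -0.067], TCP at [0.126, -0.535, 0.231] pointing down, gripper open.
Joint ranges: [-3.03, 3.03], [-0.79, 2.21], [0.23, 2.52], [-1.04, 4.18], [0, 3.07], [-2.55, 2.55]. Speed limits (rad/s): [2.22, 2.22, 2.57, 3.14, 3.14, 3.14].

INTERFACE

Orientations are given as a unit quaternion [w, x, y, z].
In Python, from cell import env, viewer gives the robot as it stands.
- The arm moves only by the tool drive_tool, never from a script. Its argument "moves" is a list of rows, each an object with "travel": the shift along the tool's x, y, z in units of 0.15 m (1.0 is 0.15 m), a list of three; "twist": the turn about the tool's z in units of 60 degrees (1.0 is 60 degrees); "claw": the gripper command: -1 is shut, 1 is fully open, values between are in proportion. In form: [{"travel": [x, y, z], "twist": twist, "claw": claw}, ...]. A call has 1 to 8 rows; each row is the pose to reach, as a shift and turn from the pose commanded when the call began, along the tool's axes at that moment; what a row does not reach only later rows make up. A row lasts 1/8 s, in which the tool goes at most 62.5 mm and 10.7 degrees, less where a joint would pass 70% of its speed; a pose out of reach is approached as far as the arm can. A call with a number of a shift or a turn outside -1 to 1 is refused whole. A call with a gripper value outside its range is refused whole. The fingers move at their own pace and stop on an object; "grip_force" is the grip in N (left out, the last holds). Time passes only in rows, so rows that repeat a pose let the fingers close. It gives the time, the measured TCP pose, the force, the opening and the grip force at its end, in the units of the state.
- env.get_obs(): the state, without advancing time (a new reading comes with each control period).
- viewer.grab_frame(name): name is "side" or "top"; returns a dict with "color" (384x512x3 uint8, blue, green, red), "camera_matrix" (3x3 intrinsics, pixels), "cam_to_world" (4x4, takes a point from camera to world coordinates). Camera axes: x right, y up, looking along -z (the intrinsics and any distortion apply to the point x, -y, -z); pixel columns grow to the right and rows downward; lengths in m; the calibration is good to about 2 mm. A picture is of the moment at which its call begins. There is no depth.
- env.hand_in(): hands the job in; it is judged then, once.
The state is a dict: "clock": time; "joints": joint angles; "joint_velocities": joint speeds; "joint_torque": joint torques, N m; "position": TCP position; "tcp_rot": TCP orientation; "wrist_force": force on the tool from outside, world axes, zero at the start; "torque": the same for the moment, N m; "gripper_width": finger opening in m; "finger_force": force on a finger pad.
Only numpy, scipy, OpenCV 4.12 (cv2) and the standard library are available. Lean on these libraries where they do the work, as an engineer would, in place of code of your own. Each camera call takes 0.05 s, during which the arm holds its last target. There are 200 camera calls.

TASK

Gauge the gap of the sample-slicing guide with the two steel leaves, thinnest first: stand the thin leaf down in the gap, upright on its floor. If the gap is wide enough for the thick leaf with a few millimetres to spare, take the thin one out again, stand it upright on the bare worktop and stand the thick leaf in the gap instead. If the thick leaf would bind, leave the thin one in the gap and the thick one standing on the worktop.

Things in the scene. Friction and masses are not known exactly. Their poses are not given: they have to be found in the camera images.
- guide: Fixed aluminium slicing guide: base plate 110 (x) by 98 mm (y -14 to +84), 6 mm thick, with an upright cheek at y -14 to 0, top 28 mm over the worktop. Origin: at worktop height, mid-length, in the plane of the cheek's gap face; z up. The gap lies on the +y side, runs along x, its floor is the plate's top (6 mm). Cheek and fence faces are chamfered over the top 4 mm (4 mm wider a side).
- fence: Immovable steel fence clamped on the guide's plate, parallel to its cheek: 104 mm long, top 28 mm over the worktop; low foot and two black clamp knobs (21 mm high) on its far side. Origin: worktop height, mid-length, in the plane of its gap face; axes as the guide's. Its y in the guide's frame is the gap's width, 24 to 46 mm: the thin leaf always fits.
- thin_leaf: Thin gauge leaf: plain steel slab, 44 mm wide (x), 14 mm thick (y), 70 mm tall (z), dark 9 mm hole mark near the top, 0.10 to 0.21 kg, standing free on the worktop. Origin: centre of its underside, z up. Grip its upper part across the thickness, so that the fingers stay above the 28 mm cheek and fence.
- thick_leaf: Thick gauge leaf: as the thin one but 34 mm thick (y); 44 mm wide (x), 70 mm tall (z), 0.21 to 0.42 kg, standing free on the worktop. Origin: centre of its underside, z up. It binds in a gap under 34 mm and must be used in a gap over 38 mm; between these either leaf is right.
Things that resemble listed ones, but are neither listed nor needed, are in the scene too. Leave any brown look-alike of the thick_leaf alone.

How it is judged:
By the outcome, as a careful person would: the job done as asked, in the order asked, and still so for the second after the job is handed in, with the robot touching nothing.
It also fails if it takes over 64 s, if anything falls off the work surface, if the arm or the gripper's body presses on something with over 40 N, if the wrist force passes 120 N, or if a joint passes its speed limit or range.

## Working session

There is one attempt and no reset: what is moved stays moved. The work goes in short steps, Python scripts to look and compute and a tool call to move; the robot and the scene stay as the last step left them, time stands still between calls to the robot, and variables do not carry over. Pictures are saved under pics/ and viewed, at most 10 in all, crops included, and the job is handed in when it is done.

Besides the shell and the picture viewer there is one more tool, called as name([rows], argument=value, ...), one row to a line, values as JSON. drive_tool: Moves the arm, as the interface text tells. Its arguments: {"type":"object","properties":{"moves":{"type":"array"},"grip_force":{"type":"number"}},"required":["moves"]}

```bash
mkdir -p pics; ls
python3 - <<'E'
from cell import env, viewer
import cv2, numpy as np, pickle
d={}
for n in ("side","top"):
    f=viewer.grab_frame(n); d[n]=f
    cv2.imwrite(f"pics/{n}0.png",f["color"])
    print(n,np.round(f["camera_matrix"],2).tolist(),np.round(f["cam_to_world"],4).tolist(),[k for k in f])
pickle.dump(d,open("f0.pkl","wb"))
o=env.get_obs(); print({k:np.round(v,4).tolist() for k,v in o.items()})
E
```

```text
pics
side [[488.42, 0.0, 260.15], [0.0, 488.42, 189.86], [0.0, 0.0, 1.0]] [[-0.812, 0.2161, -0.5422, -0.1534], [-0.5837, -0.2998, 0.7546, 0.939], [0.0005, 0.9292, 0.3696, 0.5265], [0.0, 0.0, 0.0, 1.0]] ['color', 'camera_matrix', 'cam_to_world']
top [[435.45, 0.0, 248.74], [0.0, 435.45, 188.51], [0.0, 0.0, 1.0]] [[-0.0193, 0.9971, -0.0733, 0.4831], [-0.9998, -0.0194, -0.0004, -0.0575], [-0.0018, 0.0733, 0.9973, 1.1173], [0.0, 0.0, 0.0, 1.0]] ['color', 'camera_matrix', 'cam_to_world']
{'clock': 0.1, 'joints': [-1.4066, 0.3004, 1.5215, 0.0, 1.3207, -0.0666], 'joint_velocities': [-0.0005, -0.0007, -0.0031, -0.001, 0.0002, -0.0002], 'joint_torque': [0.0006, -54.4377, -36.2371, -0.0001, 0.0031, -0.0], 'position': [0.1258, -0.5352, 0.2308], 'tcp_rot': [-0.0005, 0.9933, 0.1151, -0.0], 'wrist_force': [-0.5319, -0.2148, -0.0762], 'torque': [-0.031, 0.0243, -0.0483], 'finger_force': 0.0, 'gripper_width': 0.0855}
```

View pics/top0.png

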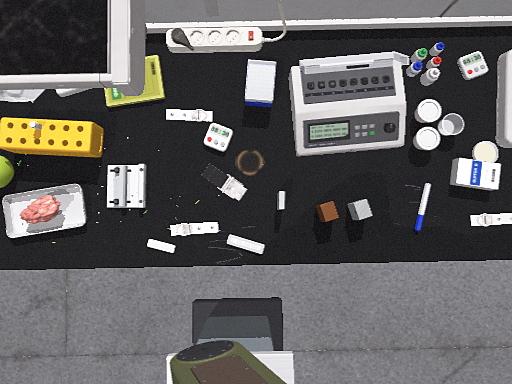

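View pics/side0.png

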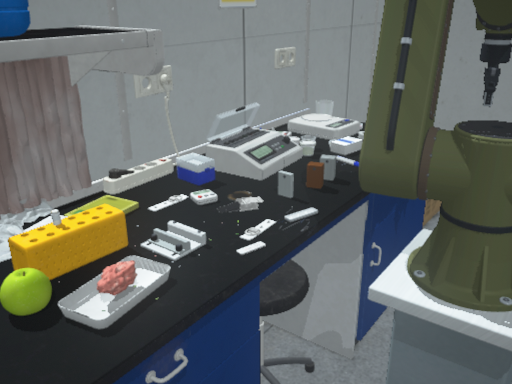

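The top view shows the guide near (127,186), the thin leaf at (281,200), the thick grey leaf at (360,210) and the brown look-alike at (327,211). In the side view they are at (175,240), (286,184), (329,167) and (315,175). Next I'll zoom in.

Run:
```python
import cv2, numpy as np, pickle
d=pickle.load(open("f0.pkl","rb"))
t=d["top"]["color"]; s=d["side"]["color"]
r=lambda im,x0,x1,y0,y1,w,h:cv2.resize(im[y0:y1,x0:x1],(w,h),interpolation=cv2.INTER_NEAREST)
a=np.hstack([r(t,100,150,155,215,250,300),r(t,270,380,190,230,550,200) if 0 else cv2.copyMakeBorder(r(t,270,380,185,230,550,225),0,75,0,0,0)])
b=np.hstack([r(s,135,215,210,270,400,300),r(s,265,345,145,205,400,300)])
cv2.imwrite("pics/zoom.png",np.vstack([a,b]))
```

```text
(no output)
```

View pics/zoom.png

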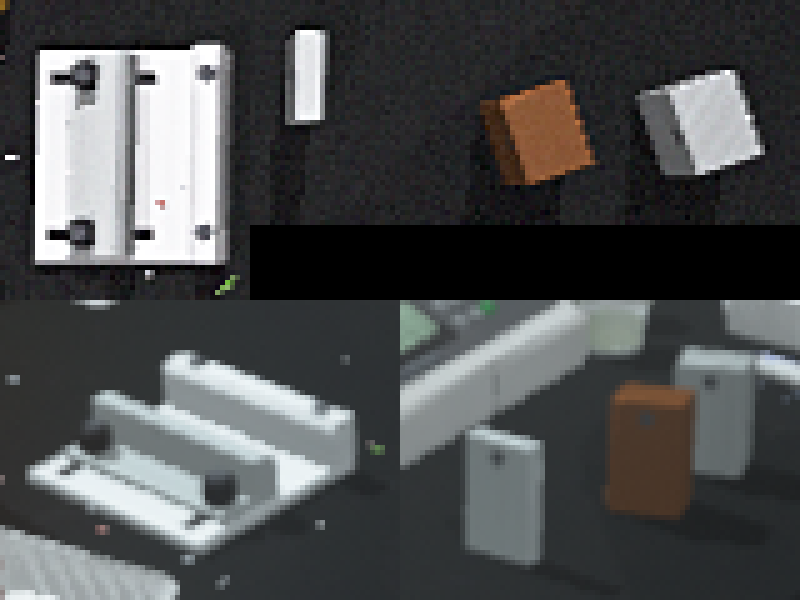

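The zoom of the top view shows the cheek on the right (columns 138 to 146) and the fence on the left with its knobs (113 to 126). The guide's +y points image-left, so its yaw is about 0. Next come sub-pixel edges.

```bash
cat > h.py <<'E'
import numpy as np, cv2, pickle
def ray(f,u,v):
    K=f["camera_matrix"];T=f["cam_to_world"]
    p=np.linalg.inv(K)@[u,v,1.]; return T[:3,3],T[:3,:3]@(p*[1,-1,-1])
def onz(f,u,v,z):
    o,d=ray(f,u,v); return o+d*(z-o[2])/d[2]
def proj(f,P):
    T=f["cam_to_world"];c=T[:3,:3].T@(np.asarray(P,float)-T[:3,3]);q=f["camera_matrix"]@(c*[1,-1,-1]);return q[:2]/q[2]
def both(f,g,p,q):
    o,d=ray(f,*p);a,e=ray(g,*q)
    s=np.linalg.lstsq(np.c_[d,-e],a-o,rcond=None)[0]
    A=o+d*s[0];B=a+e*s[1]; return (A+B)/2,np.linalg.norm(A-B)
E
python3 - <<'E'
from h import *
d=pickle.load(open("f0.pkl","rb"))
t=cv2.cvtColor(d["top"]["color"],cv2.COLOR_BGR2GRAY)
np.set_printoptions(linewidth=250)
print(np.arange(104,150))
for r in list(range(162,212,4)): print(r,t[r,104:150])
m=(t>100).astype(np.uint8)
for (x0,x1,y0,y1) in ((100,150,155,215),(274,290,185,215),(345,378,190,225)):
    q=np.zeros_like(m);q[y0:y1,x0:x1]=m[y0:y1,x0:x1]
    c=max(cv2.findContours(q,0,1)[0],key=cv2.contourArea);print(cv2.minAreaRect(c))
s=cv2.cvtColor(d["side"]["color"],cv2.COLOR_BGR2GRAY)
print("side", np.arange(160,206))
for r in range(216,254,2): print(r,s[r,160:210])
E
```

```text
[104 105 106 107 108 109 110 111 112 113 114 115 116 117 118 119 120 121 122 123 124 125 126 127 128 129 130 131 132 133 134 135 136 137 138 139 140 141 142 143 144 145 146 147 148 149]
162 [41 36 43 44 40 42 32 39 38 40 41 36 39 40 37 38 36 34 36 43 41 36 36 33 30 33 34 37 35 44 39 37 39 34 34 27 23 30 22 25 28 36 29 32 37 33]
166 [ 35  37  27 102 255 255 253 254 255 255 249 239 243 206 193 217 232 233 234 221 196 155  84 154 239 241 255 255 255 255 255 255 255 255 240 239 253 255 255 236 142 150  79  25  33  36]
170 [ 40  41  23 108 255 242  91   0  11   4  48 100 110 104  43 102 226 232 225 200 189 154 107  68  20   5   0 203 254 250 247 249 251 253 245 190  99  80  97 145 136 111  53  31  39  36]
174 [ 42  34  11 124 254 250 247 245 249 238 233 153 133 135 129 197 227 225 226 201 193 132  83 192 233 231 250 249 249 249 248 249 250 252 228 241 249 252 255 212 125 112  52  25  31  32]
178 [ 45  39  14 191 255 250 245 247 248 240 225 221 213 220 219 222 225 226 225 204 187 132  87 188 234 233 249 249 249 248 248 249 250 253 228 239 250 251 255 203 126 102  46  26  34  41]
182 [ 35  
[... 5027 characters left out ...]
8 185 241 241 241 243 242 223 192 155 133 104  85  54  40  39  40  39  40  39  40]
248 [238 236 227 218 211 178 148 165 190 212 211 208 207 208 194 136  43  44  44  44  43  49  86 121 118 117 118 118 118 117 164 228 230 202 179 147 128  91  59  52  46  47  49  49  47  45  44  38  38  38]
250 [239 238 238 238 238 239 237 229 210 172 145 157 170 198 213 179  86  47  44  43  54  89 135 165 153 123 124 134 148 154 151 149 135 105  84  52  43  46  48  50  49  49  49  48  47  49  48  48  47  47]
252 [227 239 241 240 239 239 238 238 239 240 240 238 230 197 126 133 153 152 179 170 129 127 123 131 148 156 158 150 135 107  91  55  42  43  48  50  49  50  49  49  49  49  48  48  48  49  47  48  47  47]
```

Run:
```python
from h import *
d=pickle.load(open("f0.pkl","rb")); f=d["top"];g=d["side"]
np.set_printoptions(precision=4,suppress=True)
v=188
for n,u,z in (("plate+84",106.55,.006),("fence base",126.5,.006),("fence top chamfer start y=w+4",122.6,.028),("cheek chamf y-4",137.8,.028),("cheek out y-14",143.0,.028),("out bottom -14",145.1,0)):
    print(n,onz(f,u,v,z))
t=cv2.cvtColor(f["color"],cv2.COLOR_BGR2GRAY).astype(float); s=cv2.cvtColor(g["color"],cv2.COLOR_BGR2GRAY).astype(float)
# slopes: subpixel columns of edges by rows
R=np.r_[176:198]
def edge(a,b,thr): # interpolated crossing
    out=[]
    for r in R:
        p=t[r,a:b+1]; i=np.where((p[:-1]-thr)*(p[1:]-thr)<=0)[0][0]; out.append(a+i+(thr-p[i])/(p[i+1]-p[i]))
    return np.polyfit(R-188,out,1)
for a,b,th in ((105,108,150),(126,128,155),(142,145,185),(144,147,60),(124,126,150)): 
    k=edge(a,b,th); print(a,k)
    for z in (0,.006,.028): print('  ',z,onz(f,k[1],188,z)[1], 'slope',(onz(f,k[1]+10*k[0],198,z)-onz(f,k[1]-10*k[0],178,z))[:2])
# side: floor/cheek face edge crossing (white->gray ~185) and fence-top edge
C=[]
for r in range(230,244):
    p=s[r,160:207]
    for th,n in ((185,0),):
        i=[160+k+(th-p[k])/(p[k+1]-p[k]) for k in range(len(p)-1) if p[k]>=th>p[k+1]]
        C.append((r,np.round(i,2).tolist(),[np.round(onz(g,x,r,.006)[:2],4).tolist() for x in i]))
for c in C: print(c)
# plate ends in top: rows at column 110,132,141
for u in (109,133,141):
    p=t[155:215,u]; print(u,p[7:12],p[48:56])
```

```text
plate+84 [0.5732 0.307  0.006 ]
fence base [0.5722 0.2559 0.006 ]
fence top chamfer start y=w+4 [0.5706 0.2594 0.028 ]
cheek chamf y-4 [0.5699 0.2213 0.028 ]
cheek out y-14 [0.5696 0.2082 0.028 ]
out bottom -14 [0.5718 0.2097 0.    ]
105 [ -0.0131 106.6284]
   0 0.30872657915506385 slope [-0.0516  0.0004]
   0.006 0.3067598942445549 slope [-0.0514  0.0004]
   0.028 0.29954871623935553 slope [-0.0503  0.0004]
126 [ -0.0122 126.5486]
   0 0.25742351389468354 slope [-0.0516  0.0006]
   0.006 0.2557323270470425 slope [-0.0514  0.0006]
   0.028 0.24953130860569211 slope [-0.0503  0.0006]
142 [ -0.0255 142.9792]
   0 0.21511438361789453 slope [-0.0516  0.0014]
   0.006 0.21365039729664942 slope [-0.0513  0.0014]
   0.028 0.20828244745208396 slope [-0.0503  0.0014]
144 [ -0.0152 145.5709]
   0 0.20844118326953193 slope [-0.0516  0.0009]
   0.006 0.2070130321125167 slope [-0.0513  0.0009]
   0.028 0.2017764778701276 slope [-0.0503  0.0009]
124 [ -0.0196 124.4963]
   0 0.26270860428160514 slope [-0.0516  0.0009]
   0.006 0.2609890364365269 slope [-0.0513  0.0009]
   0.028 0.25468395433790647 
[... 372 characters left out ...]
 0.1829]])
(235, [180.3, 201.5], [[0.595, 0.2174], [0.5547, 0.1885]])
(236, [182.94], [[0.5864, 0.2176]])
(237, [184.33], [[0.5802, 0.2193]])
(238, [187.3], [[0.5711, 0.219]])
(239, [189.31], [[0.5639, 0.2199]])
(240, [160.94, 192.27], [[0.6132, 0.2616], [0.5549, 0.2196]])
(241, [163.0, 186.68, 195.27], [[0.6058, 0.2623], [0.5619, 0.2307], [0.546, 0.2192]])
(242, [165.94, 197.27], [[0.5968, 0.2618], [0.539, 0.2202]])
(243, [168.0, 200.26], [[0.5895, 0.2625], [0.5302, 0.2198]])
109 [ 42.  30.   1. 255. 255.] [255. 251. 252. 255. 149.  14.   8.  43.]
133 [ 44.  37.   0. 255. 255.] [248. 248. 251. 255. 153.   2.  27.  43.]
141 [ 30.  82. 255. 255. 255.] [255. 255. 254. 255. 200.  10.  21.  31.]
```

Run:
```python
from h import *
d=pickle.load(open("f0.pkl","rb")); f=d["top"];g=d["side"]
np.set_printoptions(precision=4,suppress=True,linewidth=200)
t=cv2.cvtColor(f["color"],cv2.COLOR_BGR2GRAY); s=cv2.cvtColor(g["color"],cv2.COLOR_BGR2GRAY)
print("side fence inner top", [onz(g,u,238,.028) for u in (180.5,181.5)], "cheek base",onz(g,187.3,238,.006))
print(t[188:214:1,274:290])
print("side cols",np.arange(274,298))
for r in range(168,202): print(r,s[r,274:298])
```

```text
side fence inner top [array([0.5527, 0.2582, 0.028 ]), array([0.5509, 0.2569, 0.028 ])] cheek base [0.5711 0.219  0.006 ]
[[ 40  40  36  46  36  37  39  33  35  29  35  34  39  35  29  32]
 [ 37  38  43  33  32  40  30  22  29  31  31  30  29  37  39  24]
 [ 42  42  35  45  33  11   1   7   6   4  16  28  31  33  39  36]
 [ 37  34  41  32   8 208 255 255 255 224 146  65  23  38  25  39]
 [ 36  38  36  21  72 207 239 236 233 247 200  87  20  29  31  34]
 [ 43  43  28  80  87 224 234 224 232 241 187  79  24  35  40  37]
 [ 43  39  34  84  86 218 232 231 230 237 183  75  26  27  43  33]
 [ 35  35  22  74  82 227 235 225 227 240 178  71  21  36  29  33]
 [ 45  34  33  77  85 226 234 227 227 241 177  70  20  33  26  32]
 [ 41  36  27  74  85 228 233 228 227 240 175  66  28  35  37  36]
 [ 36  37  36  82  75 232 237 227 228 238 169  59  29  34  38  26]
 [ 39  41  25  77  66 215 233 229 229 242 172  67  28  38  32  39]
 [ 36  35  20  75  68 213 234 228 225 247 154  41  29  30  32  44]
 [ 39  39  22 102  79 214 231 228 229 246 148  41  30  31  35  45]
 [ 35  34  19 103  84 213 232 231 229 24
[... 3544 characters left out ...]
8  82 101 108 117 117 117 116 116 117 117 116 116 118 120 108  72  47  48  47  47]
195 [ 49  49  49  51  58  68  74  82  90 107 117 116 117 117 115 116 119 121 108  71  47  47  47  47]
196 [ 49  49  49  48  48  49  49  50  57  72  79  88 101 109 117 117 121 122 108  61  47  48  47  48]
197 [ 48  48  49  49  48  48  48  49  48  48  46  54  63  73  83  92 103  90  74  46  42  44  48  48]
198 [48 49 49 49 48 49 48 48 49 48 48 47 45 47 48 55 63 49 39 39 39 40 42 42]
199 [49 48 48 48 48 48 48 48 48 48 48 48 48 47 46 45 45 42 39 39 39 38 38 40]
200 [49 50 49 49 48 48 48 48 47 47 48 48 48 48 47 48 47 46 45 44 42 38 37 39]
201 [49 49 49 50 49 49 48 48 48 48 48 48 47 48 47 47 47 47 48 47 46 44 44 44]
```

Run:
```python
from h import *
d=pickle.load(open("f0.pkl","rb")); f=d["top"];g=d["side"]
np.set_printoptions(precision=4,suppress=True,linewidth=200)
print(both(f,g,(278.6,208.6),(290,174.8)),both(f,g,(278.6,190.5),(277.9,171.6)))
print("guide cheek top-outer corner(-x end)",both(f,g,(142.7,207.2),(204.7,232.3)), "fence inner top, -x end", both(f,g,(122.2,206.5),(189.5,241.5)))
print("leaf top",onz(f,281.4,199.6,.07),"base +y edge side",[onz(g,277.9,194,0),onz(g,290,197.3,0)])
print("guide x ends", onz(f,133,164.5,.006),onz(f,133,207.1,.006), "side-> ", onz(g,204.3,246,0))
```

```text
(array([ 0.5111, -0.1272,  0.0722]), np.float64(0.0020356859223728827)) (array([ 0.5535, -0.129 ,  0.0721]), np.float64(0.0005319490278510938))
guide cheek top-outer corner(-x end) (array([0.5226, 0.2094, 0.0307]), np.float64(0.003153457806112272)) fence inner top, -x end (array([0.5241, 0.26  , 0.0289]), np.float64(0.0003633884450470328))
leaf top [ 0.5318 -0.1352  0.07  ] base +y edge side [array([ 0.5592, -0.1397,  0.    ]), array([ 0.518 , -0.1392,  0.    ])]
guide x ends [0.6325 0.2392 0.006 ] [0.523  0.2392 0.006 ] side->  [0.5209 0.2169 0.    ]
```

The gap measures 33 mm in the top view and 34.5 mm in the side view, so it is well under 38 mm. The thin leaf should stay in and the thick one is left alone. The thin leaf's centre is at (0.532, -0.135), with its top at about 0.072.

drive_tool([
  {"travel": [0.25, -0.15, 0], "twist": 0.08, "claw": 0},
  {"travel": [0.5, -0.31, 0], "twist": 0.16, "claw": 0},
  {"travel": [0.75, -0.47, 0], "twist": 0.235, "claw": 0},
  {"travel": [1.0, -0.62, 0], "twist": 0.235, "claw": 0},
  {"travel": [1.0, -0.62, 0], "twist": 0.235, "claw": 0},
], grip_force=50)

```text
clock: 0.72
position: [0.252, -0.409, 0.2313]
tcp_rot: [-0.0, 1.0, -0.006, 0.0]
wrist_force: [-0.1, -0.1, 0.1]
gripper_width: 0.043
finger_force: 0.0
```

drive_tool([
  {"travel": [0.25, -0.25, 0], "twist": 0, "claw": 0},
  {"travel": [0.5, -0.5, 0], "twist": 0, "claw": 0},
  {"travel": [0.75, -0.75, 0], "twist": 0, "claw": 0},
  {"travel": [0.95, -0.93, 0], "twist": 0, "claw": 0},
  {"travel": [0.95, -0.93, 0], "twist": 0, "claw": 0},
])

```text
clock: 1.35
position: [0.3962, -0.2723, 0.231]
tcp_rot: [-0.0, 1.0, -0.006, -0.0]
wrist_force: [0.0, -0.4, -0.2]
gripper_width: 0.0428
finger_force: 0.0
```

drive_tool([
  {"travel": [0.25, -0.25, 0.05], "twist": 0, "claw": 0},
  {"travel": [0.5, -0.5, 0.15], "twist": 0, "claw": 0},
  {"travel": [0.75, -0.75, 0.3], "twist": 0, "claw": 0},
  {"travel": [0.93, -0.89, 0.5], "twist": 0, "claw": 0},
  {"travel": [0.93, -0.89, 0.7], "twist": 0, "claw": 0},
  {"travel": [0.93, -0.89, 0.7], "twist": 0, "claw": 0},
])

```text
clock: 2.1
position: [0.5354, -0.1426, 0.1242]
tcp_rot: [-0.001, 1.0, -0.008, -0.002]
wrist_force: [0.4, 0.1, -0.1]
gripper_width: 0.0432
finger_force: 0.0
```

drive_tool([
  {"travel": [-0.02, -0.04, 0.15], "twist": 0, "claw": 0},
  {"travel": [-0.02, -0.04, 0.3], "twist": 0, "claw": 0},
  {"travel": [-0.02, -0.04, 0.45], "twist": 0, "claw": 0},
  {"travel": [-0.02, -0.04, 0.575], "twist": 0, "claw": 0},
  {"travel": [-0.02, -0.04, 0.575], "twist": 0, "claw": 0},
])

```text
clock: 2.72
position: [0.5333, -0.1364, 0.0397]
tcp_rot: [-0.0, 1.0, -0.008, -0.001]
wrist_force: [-0.4, -0.4, 0.8]
gripper_width: 0.0426
finger_force: 0.0
```

drive_tool([
  {"travel": [0, 0, 0], "twist": 0, "claw": -0.4},
  {"travel": [0, 0, 0], "twist": 0, "claw": -0.6},
  {"travel": [0, 0, 0], "twist": 0, "claw": -0.8},
  {"travel": [0, 0, 0], "twist": 0, "claw": -1},
  {"travel": [0, 0, 0], "twist": 0, "claw": -1},
  {"travel": [0, 0, 0], "twist": 0, "claw": -1},
])

```text
clock: 3.48
position: [0.5343, -0.1361, 0.0409]
tcp_rot: [0.0, 1.0, -0.008, 0.001]
wrist_force: [-0.8, -0.5, 6.2]
gripper_width: 0.0131
finger_force: 49.7
```

Run:
```python
from cell import env, viewer
import cv2, numpy as np
s=viewer.grab_frame("side")["color"][120:220,220:360]; t=viewer.grab_frame("top")["color"][140:240,220:360]
cv2.imwrite("pics/grasp.png",cv2.resize(np.vstack([s,t]),None,fx=3,fy=3,interpolation=cv2.INTER_NEAREST)[:600])
```

```text
(no output)
```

View pics/grasp.png

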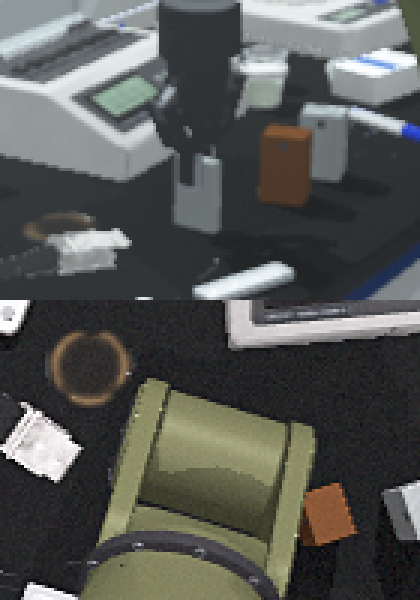

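The picture shows the fingers on the leaf's upper part, with the leaf upright at about (286,184) in the full side view. Before crossing I'll check the shelf over the guide.

Run:
```python
from h import *
d=pickle.load(open("f0.pkl","rb")); f=d["top"];g=d["side"]
np.set_printoptions(precision=3,suppress=True)
for a,b in (((144,95),(162,32)),((108,88),(162,32)),((144,80),(162,32)),((108,88),(82,55)),((0,88),(10,45))): print(a,b,both(f,g,a,b))
for z in (.2,.3,.4,.5,.6): print(z,onz(f,110,93,z),onz(g,162,32,z), onz(g,82,55,z))
r=lambda im,x0,x1,y0,y1,k:cv2.resize(im[y0:y1,x0:x1],None,fx=k,fy=k,interpolation=cv2.INTER_NEAREST)
cv2.imwrite("pics/shelf.png",np.hstack([r(f["color"],0,170,0,130,2),r(g["color"],0,200,0,130,2)]))
```

```text
(144, 95) (162, 32) (array([0.695, 0.116, 0.444]), np.float64(0.030071360966156768))
(108, 88) (162, 32) (array([0.687, 0.152, 0.455]), np.float64(0.014802367587477955))
(144, 80) (162, 32) (array([0.713, 0.11 , 0.446]), np.float64(0.014166294092087339))
(108, 88) (82, 55) (array([0.758, 0.236, 0.382]), np.float64(0.12487800063621092))
(0, 88) (10, 45) (array([0.744, 0.409, 0.411]), np.float64(0.11087719614277078))
0.2 [0.762 0.237 0.2  ] [ 3.497 -2.518  0.2  ] [ 2.437 -0.863  0.2  ]
0.3 [0.732 0.205 0.3  ] [ 2.379 -1.459  0.3  ] [ 1.644 -0.311  0.3  ]
0.4 [0.701 0.173 0.4  ] [ 1.261 -0.401  0.4  ] [0.85  0.241 0.4  ]
0.5 [0.671 0.141 0.5  ] [0.143 0.658 0.5  ] [0.057 0.793 0.5  ]
0.6 [0.64  0.109 0.6  ] [-0.975  1.717  0.6  ] [-0.736  1.344  0.6  ]
```

View pics/shelf.png

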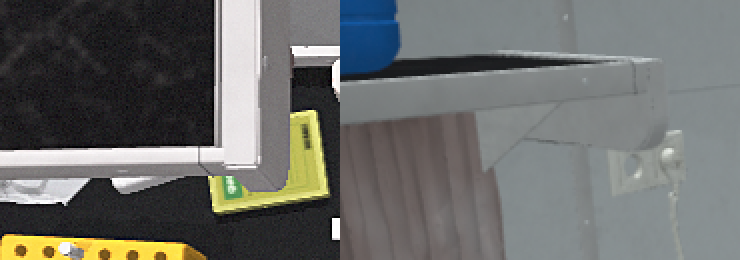

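The shelf's front edge is at x ≈ 0.69, z ≈ 0.45, clear of the arm if I place at x ≈ 0.56. Next I lift and cross.

drive_tool([
  {"travel": [0, 0, -0.1], "twist": 0, "claw": -1},
  {"travel": [0, 0, -0.25], "twist": 0, "claw": -1},
  {"travel": [0, 0, -0.4], "twist": 0, "claw": -1},
  {"travel": [0, -0.1, -0.47], "twist": 0, "claw": -1},
  {"travel": [0.03, -0.3, -0.47], "twist": 0, "claw": -1},
  {"travel": [0.05, -0.5, -0.47], "twist": 0, "claw": -1},
  {"travel": [0.07, -0.75, -0.47], "twist": 0, "claw": -1},
  {"travel": [0.07, -1.0, -0.47], "twist": 0, "claw": -1},
])

```text
clock: 4.58
position: [0.5462, 0.016, 0.1105]
tcp_rot: [-0.0, 1.0, -0.008, -0.0]
wrist_force: [-1.3, -0.7, -1.5]
gripper_width: 0.0128
finger_force: 48.9
```

drive_tool([
  {"travel": [0, -0.25, 0], "twist": 0, "claw": -1},
  {"travel": [0.02, -0.5, 0], "twist": 0, "claw": -1},
  {"travel": [0.04, -0.75, 0], "twist": 0, "claw": -1},
  {"travel": [0.06, -0.9, 0], "twist": 0, "claw": -1},
  {"travel": [0.08, -1.0, 0], "twist": 0, "claw": -1},
  {"travel": [0.08, -1.0, 0], "twist": 0, "claw": -1},
])

```text
clock: 5.32
position: [0.5606, 0.1646, 0.1104]
tcp_rot: [0.0, 1.0, -0.007, -0.0]
wrist_force: [-0.1, -0.0, -2.3]
gripper_width: 0.0134
finger_force: 48.9
```

drive_tool([
  {"travel": [0, -0.2, 0], "twist": 0, "claw": -1},
  {"travel": [0, -0.4, 0], "twist": 0, "claw": -1},
  {"travel": [0, -0.49, 0.05], "twist": 0, "claw": -1},
  {"travel": [0, -0.49, 0.15], "twist": 0, "claw": -1},
  {"travel": [0, -0.49, 0.25], "twist": 0, "claw": -1},
  {"travel": [0, -0.49, 0.33], "twist": 0, "claw": -1},
  {"travel": [0, -0.49, 0.33], "twist": 0, "claw": -1},
])

```text
clock: 6.2
position: [0.5616, 0.2365, 0.0597]
tcp_rot: [0.0, 1.0, -0.008, -0.001]
wrist_force: [-0.0, -0.3, -1.7]
gripper_width: 0.0133
finger_force: 49.1
```

Run:
```python
from cell import env, viewer
import cv2, numpy as np
s=viewer.grab_frame("side")["color"][180:280,115:235]
cv2.imwrite("pics/gap1.png",cv2.resize(s,None,fx=5,fy=5,interpolation=cv2.INTER_NEAREST))
```

```text
(no output)
```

View pics/gap1.png

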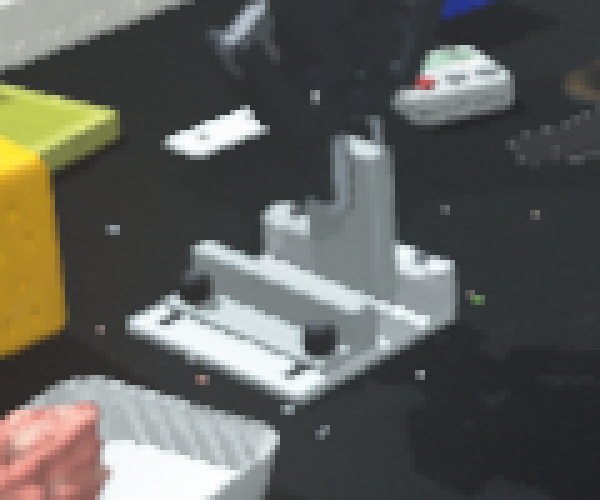

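The leaf hangs upright between fence and cheek, at crop (370,300). Next I lower it to the floor.

drive_tool([
  {"travel": [0, 0, 0.03], "twist": 0, "claw": -1},
  {"travel": [0, 0, 0.06], "twist": 0, "claw": -1},
  {"travel": [0, 0, 0.08], "twist": 0, "claw": -1},
  {"travel": [0, 0, 0.083], "twist": 0, "claw": -1},
  {"travel": [0, 0, 0.083], "twist": 0, "claw": -1},
])

```text
clock: 6.88
position: [0.562, 0.2373, 0.0486]
tcp_rot: [-0.0, 1.0, -0.008, 0.0]
wrist_force: [0.5, -0.2, -1.7]
gripper_width: 0.0133
finger_force: 49.1
```

drive_tool([
  {"travel": [0, 0, 0.005], "twist": 0, "claw": -1},
  {"travel": [0, 0, 0.01], "twist": 0, "claw": -1},
  {"travel": [0, 0, 0.01], "twist": 0, "claw": -1},
])

```text
clock: 7.25
position: [0.562, 0.2373, 0.0471]
tcp_rot: [-0.0, 1.0, -0.008, 0.0]
wrist_force: [0.3, -0.3, -1.8]
gripper_width: 0.0132
finger_force: 49.3
```

drive_tool([
  {"travel": [0, 0, 0.004], "twist": 0, "claw": -1},
  {"travel": [0, 0, 0.007], "twist": 0, "claw": -1},
  {"travel": [0, 0, 0.007], "twist": 0, "claw": -1},
])

```text
clock: 7.62
position: [0.5621, 0.2373, 0.047]
tcp_rot: [-0.0, 1.0, -0.008, 0.0]
wrist_force: [-5.0, -1.5, 9.1]
gripper_width: 0.0133
finger_force: 50.8
```

drive_tool([
  {"travel": [0, 0, 0], "twist": 0, "claw": -0.5},
  {"travel": [0, 0, 0], "twist": 0, "claw": -0.3},
  {"travel": [0, 0, 0], "twist": 0, "claw": -0.1},
  {"travel": [0, 0, 0], "twist": 0, "claw": -0.1},
])

```text
clock: 8.12
position: [0.562, 0.2373, 0.046]
tcp_rot: [0.0, 1.0, -0.008, -0.0]
wrist_force: [0.9, -0.3, 0.6]
gripper_width: 0.0384
finger_force: 0.0
```

drive_tool([
  {"travel": [0, 0, -0.1], "twist": 0, "claw": -0.1},
  {"travel": [0, 0, -0.2], "twist": 0, "claw": -0.1},
  {"travel": [0, 0, -0.4], "twist": 0, "claw": -0.1},
  {"travel": [0, 0, -0.6], "twist": 0, "claw": -0.1},
  {"travel": [0, 0.3, -0.7], "twist": 0, "claw": -0.1},
  {"travel": [0, 0.6, -0.7], "twist": 0, "claw": -0.1},
  {"travel": [-0.3, 0.9, -0.7], "twist": 0, "claw": -0.1},
  {"travel": [-0.5, 1.0, -0.7], "twist": 0, "claw": -0.1},
])

```text
clock: 9.12
position: [0.4834, 0.0866, 0.1521]
tcp_rot: [0.0, 1.0, -0.009, 0.0]
wrist_force: [0.3, 0.2, 0.2]
gripper_width: 0.0385
finger_force: 0.0
```

drive_tool([
  {"travel": [-0.2, 0.2, 0], "twist": 0, "claw": -0.1},
  {"travel": [-0.4, 0.4, 0], "twist": 0, "claw": -0.1},
  {"travel": [-0.5, 0.6, 0], "twist": 0, "claw": -0.1},
  {"travel": [-0.5, 0.8, 0], "twist": 0, "claw": -0.1},
  {"travel": [-0.5, 0.8, 0], "twist": 0, "claw": -0.1},
])

```text
clock: 9.75
position: [0.4081, -0.0317, 0.1522]
tcp_rot: [0.0, 1.0, -0.009, 0.001]
wrist_force: [-0.0, -0.2, -0.0]
gripper_width: 0.0387
finger_force: 0.0
```

Run:
```python
from cell import env, viewer
import cv2, numpy as np, pickle
d={n:viewer.grab_frame(n) for n in("side","top")}; pickle.dump(d,open("f1.pkl","wb"))
r=lambda im,x0,x1,y0,y1,k:cv2.resize(im[y0:y1,x0:x1],None,fx=k,fy=k,interpolation=cv2.INTER_NEAREST)
s=r(d["side"]["color"],125,225,190,270,4);t=r(d["top"]["color"],95,155,150,230,4)
cv2.imwrite("pics/end.png",np.vstack([np.hstack([s,t]),cv2.resize(d["side"]["color"][120:300,160:400],(640,270))]))
```

```text
(no output)
```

View pics/end.png

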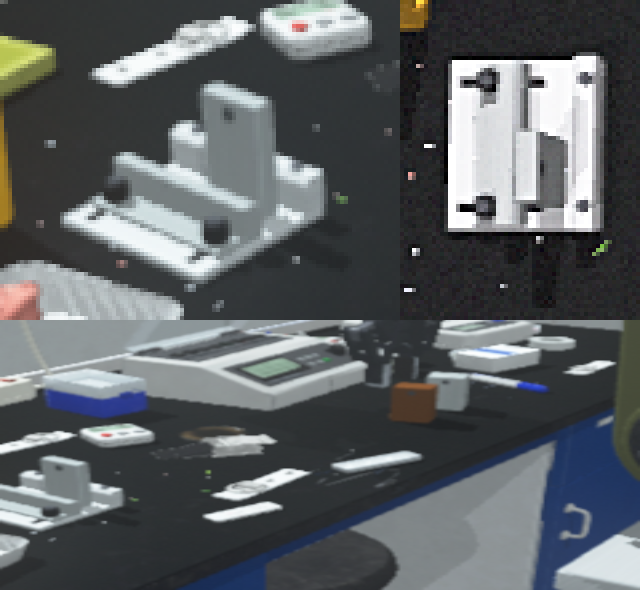

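The pictures show the thin leaf upright in the gap: side crop (240,160), top crop (535,170). The thick leaf still stands at (450,390) next to the brown look-alike, and the gripper is clear. Handing in.

```bash
python3 -c "
from cell import env
print(env.hand_in())"
```

```text
the job is handed in; nothing more can be done
None
```

The gap measured about 33–34.5 mm, with no room to spare for the 34 mm thick leaf, so the thin leaf is left upright in the gap, the thick leaf stands untouched on the worktop, and the job is handed in.

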